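Dock the glove former and start the steam cycle at the touchless sensor

ROBOT

A 6-joint arm with a two-finger parallel gripper is mounted at the origin on the work surface. World frame = base frame: x ahead of the robot, y to its left, z up, the work surface at z = 0. Lengths are in m, angles in rad, forces in N, time in s.
With the tool pointing down it reaches from about 0.4 to 0.925 m from the base axis. Payload 3.4 kg.
Tool frame: the origin (TCP) lies between the finger pads, 19 mm behind the fingertips; this is the grasp point; z points along the fingers, y is the line along which they close (so a half turn about z gives the same grasp; the last joint's range is limited). The gripper opens to 85 mm and grips with 20 to 120 N. Pads are 22 mm wide; open, the fingers measure 114 mm over their backs; the gripper's body (76 mm by 85 mm) begins 54 mm behind the grasp point. The pads swing forward as they close: fully open they stand 13 mm farther back than shut.
Start: joints at [1.067, 0.307, 1.506, -0, 1.328, -0.073], TCP at [0.24, 0.523, 0.25] pointing down, gripper open.
Joint ranges: [-3.12, 3.12], [-1.05, 2.28], [0.14, 2.33], [-1.42, 4.57], [0.1, 2.73], [-2.68, 2.68]. Speed limits (rad/s): [2.57, 2.57, 3.14, 3.14, 3.14, 3.14].

INTERFACE

Orientations are given as a unit quaternion [x, y, z, w].
In Python, from station import bot, optics gives the robot as it stands (bot), with the cameras (optics).
- The arm moves only by the shell command python3 inch.py 'ROWS' [OPENING] [FORCE]. ROWS is rows parted by semicolons, their numbers by spaces, 1 to 12 of them, each of 6 numbers: dx, dy, dz in m, then a rotation vector rx, ry, rz in rad; each row shifts and turns the commanded pose from where the row before left it, along the tool's axes as they then stand; what a row does not reach is not made up. A row lasts 1/10 s, in which the tool goes at most 0.05 m and 0.15 rad, less where a joint would pass 70% of its speed; a pose out of reach is approached as far as the arm can. OPENING is the finger opening in m, set as the command begins (- or left out keeps the last). The fingers move at their own pace and stop on an object; FORCE is the grip in N (left out, the last holds). Time passes only in rows, so rows that do not move let the fingers close. It prints the time, the measured TCP pose, the force, the opening and the grip force at its end.
- bot.get_state(): the state, without advancing time (a new reading comes with each control period).
- optics.camera(name): name is "scene" or "top" or "wrist"; returns the picture (400x640x3 uint8, red, green, blue); there is no depth.
- optics.calibration(name): a dict with "intrinsics" (3x3 intrinsics, pixels), "rvec" (rotation vector, rad) and "tvec" (3), from world to camera coordinates, as OpenCV has them. Camera axes: x right, y down, z forward; pixel columns grow to the right and rows downward; lengths in m; the calibration is good to about 2 mm. A picture is of the moment at which its call begins: read the wrist's pose just before it. calibration takes no time and is no camera call; for the wrist camera it gives the pose at the moment of the call.
- bot.job_done(): hands the job in; it is judged then, once.
The state is a dict: "time_s": time; "q": joint angles; "qd": joint speeds; "joint_efforts": joint torques, N m; "tcp_pos": TCP position; "tcp_rot": TCP orientation; "contact_force": force on the tool from outside, world axes, zero at the start; "torque": the same for the moment, N m; "opening": finger opening in m; "grasp_force": force on a finger pad.
Only numpy, scipy, OpenCV 4.12 (cv2) and the standard library are available. Lean on these libraries where they do the work, as an engineer would, in place of code of your own. Each camera call takes 0.05 s, during which the arm holds its last target. There are 200 camera calls.

TASK

Without gripping or lifting it, push the carrier with the aluminium glove former along its guides by its orange plate until it is fully home against the grey stop of the dock. Then start the steam cycle at the touchless sensor: point straight down at the green lens, the tool point (between the finger pads) about 5 cm above its middle, and stay there for about two seconds without touching it. Finally raise the hand about 20 cm above the lens; never touch any of the three sensor pods, do not point at the red or the yellow lens, and leave everything else where it is.

Things in the scene. Friction and masses are not known exactly. Their poses are not given: they have to be found in the camera images.
- dock: Fixed steam dock, white floor 330 x 136 mm, 6 mm thick; aluminium guides along both sides, 106 mm apart, 26 mm high; at its +x end a grey stop 50 mm high with a brass fitting to 90 mm. Origin on the table, x along the guides to the stop, z up. Stop face at x = +130 mm: the carrier is home with its origin at x = +30 mm (its push plate's near face at -70 mm). Floor begins at x = -170 mm.
- carrier: Loose carrier, 0.5 kg, on the dock floor between the guides: black base 200 x 100 x 10 mm, flat aluminium hand on it (top 27 mm up), and at its near (-x) end an upright orange push plate 10 mm thick, 90 mm wide, top 60 mm above the underside. Origin: centre of the underside, x to the stop. Starts 40 to 85 mm short of the rigid stop; slides with a few newtons of friction.
- push_plate (a point): Centre of the near (-x) face of the carrier's orange push plate, 35 mm above the carrier's underside (41 mm above the table), 100 mm from the carrier's origin; axes as the carrier's.
- start_lens (a point): START: flat round green lens, 38 mm across, on top of a grey pod; this point is the centre of the lens's top, 45 mm above the table. The sensor sees the tool point when it is within 20 mm of the lens's axis and 20 to 80 mm above the lens, and needs it there 1.5 s without a break.
- stop_lens (a point): STOP: flat round red lens, 38 mm across, on top of a like pod; this point is the centre of the lens's top, 45 mm above the table. Same sensing zone.
- lamp_lens (a point): LAMP: flat round yellow lens, 38 mm across, on top of a like pod; this point is the centre of the lens's top, 45 mm above the table. Same sensing zone.
- start_pod: grey fixed pod, 56 x 56 mm and 45 mm high, with a black ring and a green lens on top (start). Origin: centre of its underside, z up.
- stop_pod: grey fixed pod, 56 x 56 mm and 45 mm high, with a black ring and a red lens on top (stop). Origin: centre of its underside, z up.
- lamp_pod: grey fixed pod, 56 x 56 mm and 45 mm high, with a black ring and a yellow lens on top (bench lamp). Origin: centre of its underside, z up. The three pods stand to the robot's right in an order that changes, 70 mm or more between centres.
- blue_cone: Loose cone of blue thread, 88 mm across at the foot, 108 mm high, upright. Origin: centre of its underside.
- grey_cone: Loose cone of grey thread, 88 mm across at the foot, 108 mm high, upright. Origin: centre of its underside.
- oil_can: Loose upright can, 48 mm across, 110 mm high. Origin: centre of its underside.
- screwdriver: Loose screwdriver with a red handle lying left of the dock, under 30 mm high, about 200 mm long, along its x axis. Origin: near the middle of its underside.
- needle_box: Loose flat blue box with a white lid, 71 x 51 x 28 mm. Origin: centre of its underside.

How it is judged:
By the outcome, as a careful person would: the job done as asked, in the order asked, and still so for the second after the job is handed in, with the robot touching nothing.
It also fails if it takes over 45 s, if anything falls off the work surface, if the arm or the gripper's body presses on something with over 40 N, if the wrist force passes 120 N, or if a joint passes its speed limit or range.

## Working session

There is one attempt and no reset: what is moved stays moved. The work goes in short steps, Python scripts to look and compute and a shell command to move; the robot and the scene stay as the last step left them, time stands still between calls to the robot, and variables do not carry over. Pictures are saved under pics/ and viewed, at most 10 in all, crops included, and the job is handed in when it is done.

```bash
ls; mkdir -p pics; python3 - <<'E'
from station import bot, optics
import cv2
for n in ("scene","top"):
    cv2.imwrite(f"pics/{n}0.png",optics.camera(n)[:,:,::-1])
    print(n,optics.calibration(n))
s=bot.get_state();print(s)
E
```

```text
inch.py
pics
station.py
scene {'intrinsics': array([[396.48996219,   0.        , 319.17094766],
       [  0.        , 396.48996219, 195.50596989],
       [  0.        ,   0.        ,   1.        ]]), 'rvec': array([ 1.66033753,  1.74448712, -0.83803273]), 'tvec': array([ 0.03033039, -0.35141703,  1.56772405])}
top {'intrinsics': array([[449.25835364,   0.        , 309.13688108],
       [  0.        , 449.25835364, 189.0321796 ],
       [  0.        ,   0.        ,   1.        ]]), 'rvec': array([ 2.14353846, -2.14210134,  0.14933671]), 'tvec': array([7.75472052e-04, 6.16551974e-01, 1.21869076e+00])}
{'time_s': 0.1, 'q': array([ 1.06749922e+00,  3.07497476e-01,  1.50753636e+00,  1.54330254e-05,
        1.32838318e+00, -7.34893531e-02]), 'qd': array([-2.06501585e-04, -7.53352047e-04, -3.56984518e-03,  1.75142798e-03,
       -1.27174396e-04, -2.11675763e-05]), 'joint_efforts': array([-6.76967943e-05, -4.58530712e+01, -2.52609390e+01, -1.53209140e-05,
        5.59158725e-03,  2.83437470e-05]), 'tcp_pos': array([0.23933083, 0.522185  , 0.24917593]), 'tcp_rot': array([ 2.13255244e-01,  9.76996095e-01, -8.72377315e-04, -2.66614555e-04]), 'contact_force': array([ 0.33074411, -0.72875577,  0.07796887]), 'torque': array([-0.02828813,  0.0238028 , -0.01032689]), 'grasp_force': 0.0, 'opening': 0.0853794287902594}
```

View pics/scene0.png

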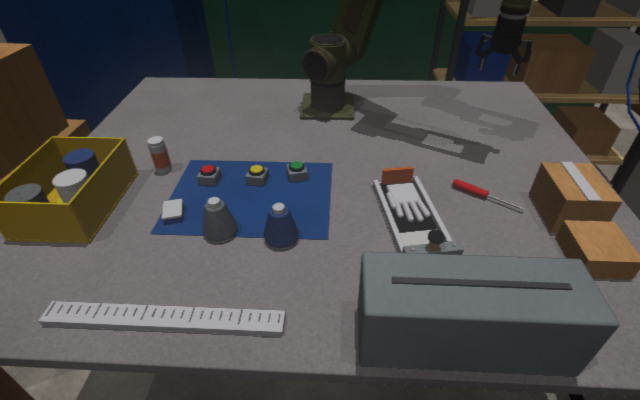

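View pics/top0.png

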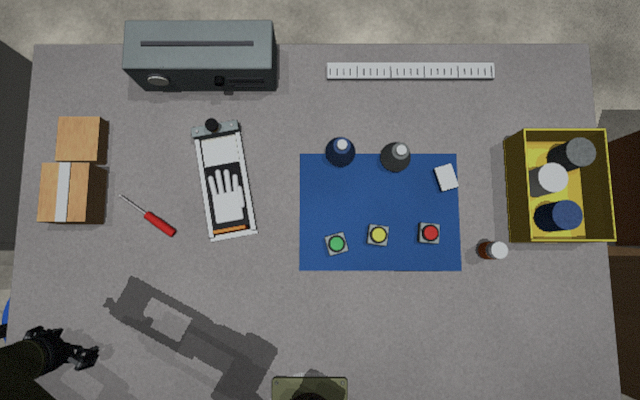

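Scene: the dock with its orange plate is at about (398,176) and the pods, red/yellow/green, at (208,170), (257,170), (297,166). Top: the dock runs from the stop at (216,128) to the plate at (229,230), and the green lens is at (337,243). Next I'll enlarge these areas.

```bash
python3 - <<'E'
import cv2, numpy as np
t=cv2.imread("pics/top0.png"); s=cv2.imread("pics/scene0.png")
z=lambda im,x,y,w,h,k: cv2.resize(im[y:y+h,x:x+w],None,fx=k,fy=k,interpolation=cv2.INTER_CUBIC)
a=z(t,180,110,90,140,4)   # 360x560
b=z(s,365,150,105,140,4)   # 420x560
cv2.imwrite("pics/crop1.png",np.hstack([a,b]))
# lens centroids and orange plate by colour
for n,im in(("top",t),("scene",s)):
    h=cv2.cvtColor(im,cv2.COLOR_BGR2HSV)
    for c,lo,hi in(("green",(50,100,60),(80,255,255)),("yellow",(22,120,120),(33,255,255)),("orange",(5,150,100),(17,255,255)),("red",(0,170,80),(4,255,255))):
        m=cv2.inRange(h,lo,hi); k,l,st,ce=cv2.connectedComponentsWithStats(m)
        print(n,c,[(st[i].tolist(),ce[i].round(1).tolist()) for i in range(1,k) if 30<st[i,4]<1500])
E
```

```text
top green [([330, 237, 14, 14, 153], [336.3, 243.3])]
top yellow [([372, 228, 14, 14, 149], [378.4, 234.3])]
top orange [([213, 225, 33, 9, 126], [229.0, 228.9])]
top red [([144, 212, 31, 24, 258], [159.4, 223.6]), ([424, 226, 14, 14, 149], [430.3, 232.4])]
scene green [([290, 161, 13, 8, 78], [296.0, 164.8])]
scene yellow [([52, 136, 54, 2, 64], [75.2, 136.8]), ([0, 139, 50, 45, 86], [23.2, 162.0]), ([0, 138, 124, 67, 422], [65.7, 187.1]), ([250, 165, 13, 8, 71], [256.1, 168.4])]
scene orange [([383, 167, 30, 4, 60], [397.8, 168.5])]
scene red [([203, 166, 10, 5, 33], [207.2, 168.3]), ([454, 180, 34, 16, 155], [471.1, 187.3])]
```

View pics/crop1.png

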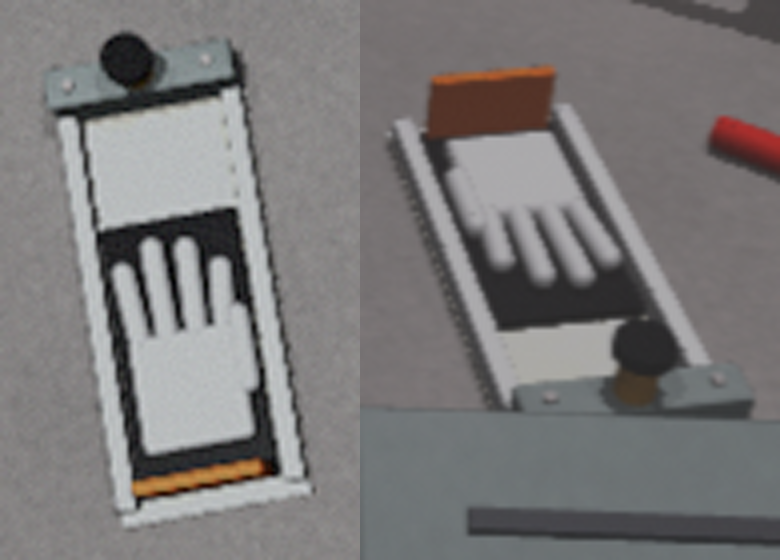

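The crop shows the orange plate's top edge at crop (133,490)–(268,465) in the top view and (429,77)–(554,71) in the scene view. The guides run from about (122,505)/(290,475) to (68,120)/(231,90). I'll triangulate from these.

```bash
cat > h.py <<'E'
import cv2, numpy as np
from station import bot, optics
def ray(n,p):
    c=optics.calibration(n); R=cv2.Rodrigues(c["rvec"])[0]
    d=R.T@np.linalg.inv(c["intrinsics"])@np.array([*p,1.]); return -R.T@c["tvec"],d/np.linalg.norm(d)
def plane(n,p,z):
    o,d=ray(n,p); return o+d*(z-o[2])/d[2]
def tri(p,q,a="top",b="scene"):
    (o,d),(u,e)=ray(a,p),ray(b,q)
    s=np.linalg.lstsq(np.c_[d,-e],u-o,rcond=None)[0]
    A,B=o+s[0]*d,u+s[1]*e; return (A+B)/2,np.linalg.norm(A-B)
T=lambda x,y:(180+x/4-.4,110+y/4-.4)
S=lambda x,y:(365+x/4-.4,150+y/4-.4)
E
python3 - <<'E'
from h import *
np.set_printoptions(precision=4,suppress=True)
print("green",tri((336.3,243.3),(296,164.8)),plane("top",(336.3,243.3),.045),plane("scene",(296,164.8),.045))
print("yellow",tri((378.4,234.3),(256.1,168.4)));print("red",tri((430.3,232.4),(207.2,168.3)))
print("plateL",tri(T(268,465),S(554,71)));print("plateR? ",tri(T(133,490),S(429,77)))
print("plateL",tri(T(133,490),S(554,71)))
for a in((135,496),(268,472),(133,484),(265,459)): print("plate top z.066",a,plane("top",T(*a),.066))
g=[plane("top",T(*a),.026) for a in((122,505),(68,120),(290,475),(231,90))]
for v in g: print(v)
m=(g[1]+g[3]-g[0]-g[2]);print("dir",np.degrees(np.arctan2(m[1],m[0])),np.linalg.norm(m)/2,"width",np.linalg.norm(g[0]-g[2]),np.linalg.norm(g[1]-g[3]), "mid",(g[0]+g[2])/2,(g[1]+g[3])/2)
print("floor end",plane("top",T(122,527),.006),plane("top",T(310,490),.006))
print("hand rows/cols stop face bottom",plane("top",T(52,112),.05),plane("top",T(244,78),.05))
E
```

```text
green (array([ 0.4651, -0.0742,  0.0417]), np.float64(0.00010198140881110121)) [ 0.465 -0.074  0.045] [ 0.4698 -0.0735  0.045 ]
yellow (array([ 0.4899, -0.1905,  0.0429]), np.float64(0.0011227907384884753))
red (array([ 0.4954, -0.335 ,  0.0429]), np.float64(9.196118699273354e-05))
plateL (array([0.5631, 0.311 , 0.1298]), np.float64(0.3128541904232667))
plateR?  (array([0.513 , 0.3417, 0.0701]), np.float64(0.15779402483432495))
plateL (array([0.53  , 0.3723, 0.093 ]), np.float64(0.23447710868502936))
plate top z.066 (135, 496) [0.4905 0.2624 0.066 ]
plate top z.066 (268, 472) [0.5069 0.1719 0.066 ]
plate top z.066 (133, 484) [0.4986 0.264  0.066 ]
plate top z.066 (265, 459) [0.5158 0.1741 0.066 ]
[0.486  0.2801 0.026 ]
[0.7645 0.3286 0.026 ]
[0.5072 0.1621 0.026 ]
[0.7869 0.2106 0.026 ]
dir 9.859328106514711 0.28329025720126605 width 0.11986072282962955 0.12014750601039738 mid [0.4966 0.2211 0.026 ] [0.7757 0.2696 0.026 ]
floor end [0.4712 0.2841 0.006 ] [0.4976 0.1503 0.006 ]
hand rows/cols stop face bottom [0.7641 0.334  0.05  ] [0.789  0.1974 0.05  ]
```

```bash
python3 - <<'E'
from h import *
print("plateL",tri(T(133,490),S(194,71)),"plateR",tri(T(268,465),S(69,77)))
E
python3 inch.py '-.0275 -.016 0 0 0 0;-.0275 -.016 0 0 0 0;-.0275 -.016 0 0 0 0;-.0275 -.016 0 0 0 0;-.0275 -.016 0 0 0 0;-.0275 -.016 0 0 0 0;-.0275 -.016 0 0 0 0;-.0275 -.016 0 0 0 0;-.0275 -.016 0 0 0 0;-.0275 -.016 0 0 0 0;-.0275 -.016 0 0 0 0;-.0275 -.016 0 0 0 0' 0 30
python3 inch.py '0 0 0 0 0 -.1;0 0 0 0 0 -.1;0 0 0 0 0 -.1;0 0 0 0 0 -.1;0 0 0 0 0 -.1;0 0 0 0 0 -.104;0 0 0 0 0 0;0 0 0 0 0 0'
python3 - <<'E'
from h import *
cv2.imwrite("pics/w1.png",optics.camera("wrist")[:,:,::-1]); s=bot.get_state(); print(s["tcp_pos"],s["tcp_rot"],s["opening"],s["q"].round(2))
E
```

```text
plateL (array([0.49475461, 0.26521292, 0.06274455]), np.float64(0.0012278320370733647)) plateR (array([0.51167174, 0.17373513, 0.06681125]), np.float64(0.0037065212608809297))
time_s: 1.3
tcp_pos: [0.4599, 0.2094, 0.2496]
tcp_rot: [0.213, 0.977, -0.0, -0.0]
contact_force: [-0.3, -0.3, 0.6]
opening: -0.0001
grasp_force: 0.0
time_s: 2.1
tcp_pos: [0.4594, 0.2106, 0.2497]
tcp_rot: [-0.086, 0.996, -0.0, -0.0]
contact_force: [0.6, 0.3, -0.1]
opening: -0.0
grasp_force: 0.0
[0.45942635 0.21058562 0.24977668] [-8.59402141e-02  9.96300262e-01 -8.20165840e-05 -2.47348266e-04] -0.00024160285314228985 [ 0.35  0.21  1.65 -0.    1.29 -1.4 ]
```

View pics/w1.png

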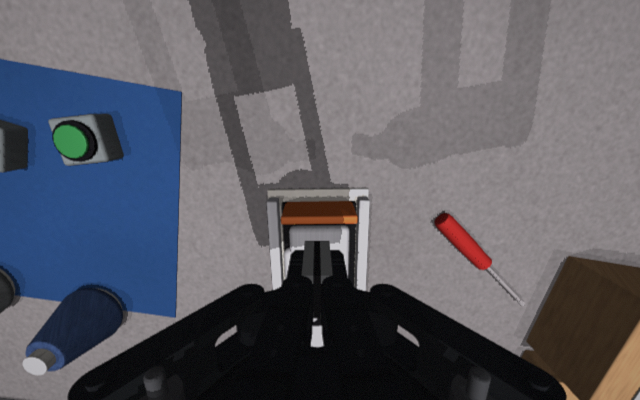

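The wrist picture shows the plate square to the fingers. Its top near edge is at (283,204)–(357,202), the floor's front edge at (268,190)–(369,189), and the green lens at (74,141). I'll use these to cross-check.

```bash
python3 - <<'E'
from h import *
for p,z in(((283,204),.066),((357,202),.066),((268,190),.006),((369,189),.006),((74,141),.045)): print(p,plane("wrist",p,z).round(4))
E
```

```text
(283, 204) [0.4897 0.1765 0.066 ]
(357, 202) [0.4728 0.2594 0.066 ]
(268, 190) [0.4945 0.1499 0.006 ]
(369, 189) [0.4698 0.2834 0.006 ]
(74, 141) [ 0.4629 -0.0706  0.045 ]
```

```bash
python3 - <<'E'
from h import *
o,d=ray("wrist",(320,213));print(o,d)
for r in(203,213,224):
  for z in(.006,.066): print(r,z,plane("wrist",(320,r),z).round(4))
im=cv2.imread("pics/w1.png"); print([(r,im[r,300:340].mean(0).round().tolist()) for r in range(186,232,2)])
E
```

```text
[0.38194341 0.19731765 0.37456728] [ 0.33851494  0.06938897 -0.93839906]
203 0.006 [0.5006 0.222  0.006 ]
203 0.066 [0.4813 0.218  0.066 ]
213 0.006 [0.5149 0.2246 0.006 ]
213 0.066 [0.4933 0.2201 0.066 ]
224 0.006 [0.531  0.2274 0.006 ]
224 0.066 [0.5067 0.2225 0.066 ]
[(186, [83.0, 81.0, 85.0]), (188, [68.0, 69.0, 71.0]), (190, [133.0, 138.0, 142.0]), (192, [137.0, 142.0, 146.0]), (194, [137.0, 142.0, 147.0]), (196, [116.0, 120.0, 124.0]), (198, [86.0, 89.0, 92.0]), (200, [77.0, 81.0, 88.0]), (202, [17.0, 32.0, 64.0]), (204, [13.0, 31.0, 63.0]), (206, [14.0, 31.0, 64.0]), (208, [14.0, 31.0, 64.0]), (210, [14.0, 30.0, 64.0]), (212, [14.0, 31.0, 64.0]), (214, [14.0, 31.0, 64.0]), (216, [24.0, 48.0, 96.0]), (218, [40.0, 74.0, 141.0]), (220, [39.0, 72.0, 140.0]), (222, [35.0, 68.0, 135.0]), (224, [17.0, 23.0, 41.0]), (226, [69.0, 67.0, 68.0]), (228, [97.0, 94.0, 95.0]), (230, [120.0, 116.0, 118.0])]
```

The plate's near face is at x≈0.498, which agrees with the top view. I'll go down behind it and approach.

```bash
python3 inch.py '0 0 .03 0 0 0;0 0 .03 0 0 0;0 0 .03 0 0 0;0 0 .03 0 0 0;0 0 .03 0 0 0;0 0 .03 0 0 0;0 0 .015 0 0 0;0 0 .01 0 0 0;0 0 0 0 0 0'
python3 inch.py '-.01 0 0 0 0 0;-.01 0 0 0 0 0;-.01 0 0 0 0 0;-.01 0 0 0 0 0;-.01 0 0 0 0 0;-.01 0 0 0 0 0;-.01 0 0 0 0 0;-.01 0 0 0 0 0;0 0 0 0 0 0'
```

```text
time_s: 3.05
tcp_pos: [0.4589, 0.2104, 0.0439]
tcp_rot: [-0.087, 0.996, -0.0, -0.001]
contact_force: [0.3, 0.7, 0.3]
opening: 0.0004
grasp_force: 0.0
time_s: 3.95
tcp_pos: [0.5384, 0.2245, 0.0459]
tcp_rot: [-0.087, 0.996, -0.0, -0.001]
contact_force: [-4.9, -0.8, 6.4]
opening: -0.0001
grasp_force: 2.4
```

```bash
python3 - <<'E'
from h import *
s=bot.get_state(); print(s["contact_force"],s["torque"],s["tcp_pos"])
a=optics.camera("wrist")[150:330,220:420,::-1]; b=optics.camera("scene")[150:270,365:470,::-1]
z=lambda i,h:cv2.resize(i,(int(i.shape[1]*h/i.shape[0]),h),interpolation=cv2.INTER_CUBIC)
cv2.imwrite("pics/p2.png",np.hstack([z(a,400),z(b,400)]))
E
```

```text
[-4.87992924 -0.80258502  6.44681901] [-0.06524122  0.5566876   0.07056074] [0.53841191 0.22449898 0.04587188]
```

View pics/p2.png

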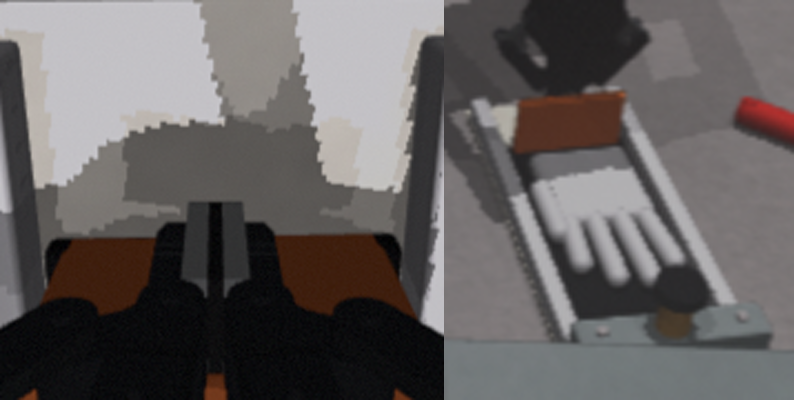

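The plate is upright and square between the guides, and the fingers are on its middle. About 30 mm remain.

```bash
python3 inch.py '-.006 0 0 0 0 0;-.006 0 0 0 0 0;-.006 0 0 0 0 0;-.005 0 0 0 0 0;0 0 0 0 0 0'
python3 inch.py '-.003 0 0 0 0 0;-.003 0 0 0 0 0;0 0 0 0 0 0'
python3 inch.py '-.002 0 0 0 0 0;-.002 0 0 0 0 0;0 0 0 0 0 0'
```

```text
time_s: 4.55
tcp_pos: [0.5578, 0.2278, 0.0459]
tcp_rot: [-0.087, 0.996, -0.0, -0.003]
contact_force: [-10.7, -1.9, 11.3]
opening: -0.0001
grasp_force: 5.1
time_s: 4.85
tcp_pos: [0.5599, 0.2281, 0.0459]
tcp_rot: [-0.087, 0.996, -0.001, -0.007]
contact_force: [-16.0, -2.7, 15.4]
opening: 0.0003
grasp_force: 6.8
time_s: 5.15
tcp_pos: [0.5655, 0.2291, 0.0459]
tcp_rot: [-0.087, 0.996, -0.001, -0.005]
contact_force: [-15.0, -2.5, 16.2]
opening: 0.0001
grasp_force: 6.6
```

```bash
python3 inch.py '0 0 -.002 0 0 0;0 0 -.002 0 0 0;0 0 0 0 0 0'
python3 inch.py '-.003 0 0 0 0 0;-.003 0 0 0 0 0;0 0 0 0 0 0'
```

```text
time_s: 5.45
tcp_pos: [0.5705, 0.2302, 0.0491]
tcp_rot: [-0.087, 0.996, -0.0, -0.001]
contact_force: [-4.2, -0.2, 2.2]
opening: -0.0005
grasp_force: 2.5
time_s: 5.75
tcp_pos: [0.5705, 0.2302, 0.049]
tcp_rot: [-0.087, 0.996, -0.001, -0.006]
contact_force: [-17.3, -3.0, 13.2]
opening: -0.0
grasp_force: 8.6
```

```bash
python3 inch.py '0 0 -.002 0 0 0;-.004 0 0 0 0 0;0 0 0 0 0 0'
python3 - <<'E'
from h import *
a=optics.camera("top")[100:250,170:290,::-1]; b=optics.camera("scene")[150:260,365:470,::-1]
z=lambda i,h:cv2.resize(i,(int(i.shape[1]*h/i.shape[0]),h),interpolation=cv2.INTER_CUBIC)
cv2.imwrite("pics/p3.png",np.hstack([z(a,420),z(b,420)]))
E
```

```text
time_s: 6.05
tcp_pos: [0.5705, 0.2304, 0.0491]
tcp_rot: [-0.087, 0.996, -0.001, -0.01]
contact_force: [-20.7, -0.7, 9.3]
opening: -0.0001
grasp_force: 10.6
```

View pics/p3.png

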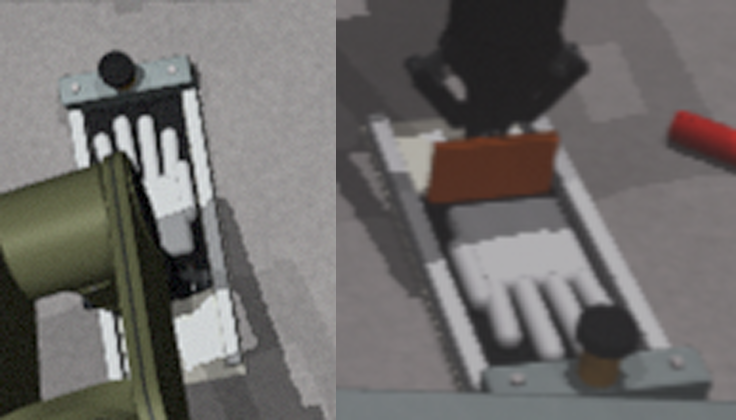

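No white floor is left in front of the stop in either view, and 20 N of push gives no further motion, so the carrier is home. I'll back off and raise.

```bash
python3 inch.py '.005 0 0 0 0 0;.01 0 0 0 0 0;.015 0 0 0 0 0;.015 0 0 0 0 0;.015 0 0 0 0 0;0 0 0 0 0 0'
python3 inch.py '0 0 -.02 0 0 0;0 0 -.03 0 0 0;0 0 -.04 0 0 0;0 0 -.04 0 0 0;0 0 -.04 0 0 0;0 0 -.03 0 0 0;0 0 0 0 0 0;0 0 0 0 0 0'
```

```text
time_s: 6.75
tcp_pos: [0.5213, 0.2214, 0.0514]
tcp_rot: [-0.087, 0.996, 0.0, 0.001]
contact_force: [0.1, 0.1, -0.1]
opening: 0.0001
grasp_force: 0.0
time_s: 7.55
tcp_pos: [0.5237, 0.222, 0.2526]
tcp_rot: [-0.087, 0.996, 0.001, 0.003]
contact_force: [-0.3, 0.4, 0.8]
opening: 0.0003
grasp_force: 0.0
```

```bash
python3 inch.py '.0107 -.0281 0 0 0 0;.0107 -.0281 0 0 0 0;.0107 -.0281 0 0 0 0;.0107 -.0281 0 0 0 0;.0107 -.0281 0 0 0 0;.0107 -.0281 0 0 0 0;.0107 -.0281 0 0 0 0;.0107 -.0281 0 0 0 0;.0107 -.0281 0 0 0 0;.0107 -.0281 0 0 0 0;0 0 0 0 0 0;0 0 0 0 0 0'
python3 - <<'E'
from h import *
np.set_printoptions(precision=4,suppress=True)
print(bot.get_state()["tcp_pos"])
w=optics.camera("wrist")[:,:,::-1]; t=optics.camera("top")[:,:,::-1]
m=cv2.inRange(cv2.cvtColor(np.ascontiguousarray(w),cv2.COLOR_BGR2HSV),(50,100,40),(80,255,255))
k,l,st,ce=cv2.connectedComponentsWithStats(m)
for i in range(1,k):
  if st[i,4]>80: print(st[i],ce[i],plane("wrist",ce[i],.045))
z=lambda i,h:cv2.resize(i,(int(i.shape[1]*h/i.shape[0]),h),interpolation=cv2.INTER_CUBIC)
cv2.imwrite("pics/p4.png",np.hstack([z(t[100:250,170:270],360),z(w,360)[:,:540]]))
E
```

```text
time_s: 8.75
tcp_pos: [0.4647, -0.0741, 0.2498]
tcp_rot: [-0.086, 0.996, 0.001, -0.001]
contact_force: [0.7, 1.1, -0.1]
opening: -0.0002
grasp_force: 0.0
[ 0.4647 -0.0741  0.2498]
[300 163  33  32 795] [315.917  178.2465] [ 0.4639 -0.0743  0.045 ]
```

View pics/p4.png

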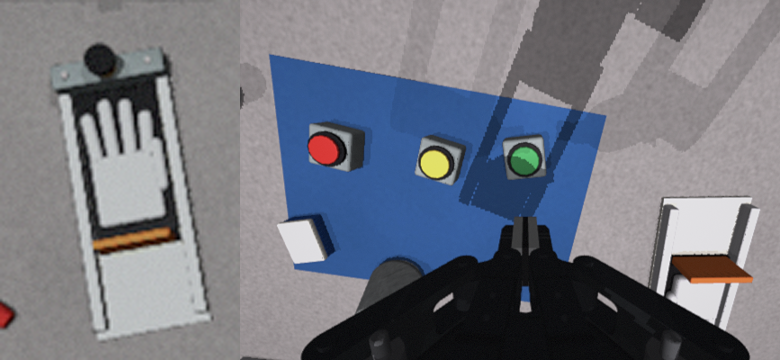

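The top view shows the carrier home, with the base up to the stop and the plate at (133,243). The wrist picture has the green lens in line with the tool, measured at (0.464, -0.074) against the TCP at (0.465, -0.074). I'll go down to 5 cm above it, hold, and raise.

```bash
python3 inch.py '0 0 .02 0 0 0;0 0 .03 0 0 0;0 0 .03 0 0 0;0 0 .03 0 0 0;0 0 .025 0 0 0;0 0 .015 0 0 0;0 0 .003 0 0 0;0 0 0 0 0 0;0 0 0 0 0 0'
python3 inch.py '0 0 0 0 0 0;0 0 0 0 0 0;0 0 0 0 0 0;0 0 0 0 0 0;0 0 0 0 0 0;0 0 0 0 0 0;0 0 0 0 0 0;0 0 0 0 0 0;0 0 0 0 0 0;0 0 0 0 0 0;0 0 0 0 0 0;0 0 0 0 0 0'
python3 inch.py '0 0 0 0 0 0;0 0 0 0 0 0;0 0 0 0 0 0;0 0 0 0 0 0;0 0 0 0 0 0;0 0 0 0 0 0;0 0 0 0 0 0'
python3 inch.py '0 0 -.015 0 0 0;0 0 -.03 0 0 0;0 0 -.03 0 0 0;0 0 -.03 0 0 0;0 0 -.03 0 0 0;0 0 -.012 0 0 0;0 0 0 0 0 0;0 0 0 0 0 0;0 0 0 0 0 0;0 0 0 0 0 0'
python3 - <<'E'
from h import *
t=optics.camera("top")[:,:,::-1]; s=optics.camera("scene")[:,:,::-1]
z=lambda i,h:cv2.resize(i,(int(i.shape[1]*h/i.shape[0]),h),interpolation=cv2.INTER_CUBIC)
cv2.imwrite("pics/p5.png",np.vstack([z(t[100:280],225),z(s[130:290],200)[:,:800]]) if 0 else np.vstack([cv2.resize(t[90:290],(800,250)),cv2.resize(s[120:300],(800,225))]))
E
```

```text
time_s: 9.75
tcp_pos: [0.4658, -0.0734, 0.0987]
tcp_rot: [-0.087, 0.996, -0.0, 0.001]
contact_force: [0.6, -0.2, 0.4]
opening: 0.0002
grasp_force: 0.0
time_s: 10.95
tcp_pos: [0.4649, -0.0737, 0.098]
tcp_rot: [-0.087, 0.996, 0.0, -0.0]
contact_force: [-0.1, 0.4, 0.7]
opening: -0.0001
grasp_force: 0.0
time_s: 11.65
tcp_pos: [0.465, -0.0737, 0.098]
tcp_rot: [-0.087, 0.996, -0.0, 0.0]
contact_force: [0.2, 0.4, 0.3]
opening: -0.0003
grasp_force: 0.0
time_s: 12.65
tcp_pos: [0.464, -0.0735, 0.2434]
tcp_rot: [-0.087, 0.996, 0.001, -0.002]
contact_force: [-0.2, -0.6, -0.5]
opening: -0.0001
grasp_force: 0.0
```

View pics/p5.png

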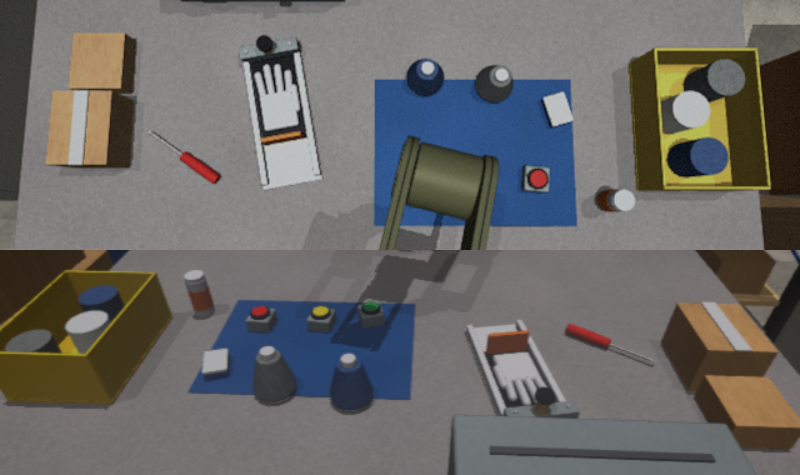

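The final picture shows the carrier home (plate at (280,138)), everything else where it was, and the hand clear about 20 cm above the green lens. Handing in.

```bash
python3 -c "
from station import bot, optics
print(bot.job_done())"
```

```text
the job is handed in; nothing more can be done
None
```

I pushed the carrier home against the stop, held the tool point about 5 cm above the green lens for about 2 s, raised the hand to about 20 cm above it and handed the job in at about 13 s; I saw no signal that the steam cycle started, and no verdict came back.

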